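# Power the bench controller and hold its sprung cover at the index

## Task

Get the small bench controller ready for its lamps to be read: set the grey battery pack on the open front of the black shoe at the controller's side and slide it away from you under the lips, fully home, until the orange latch tongue springs up behind it; leave the cover shut meanwhile. Then lift the spring-closed blue cover, which has a bar handle in front, until its white pointer is level with the red index, and finish while holding it there, still: do not let go at the end. Do not move the red index or disturb the other things on the bench.

Things in the scene. Friction and masses are not known exactly. Their poses are not given: they have to be found in the camera images.
- controller: Grey box with a black battery shoe at its right, fixed to the bench; place and yaw vary. Origin: centre of the box's underside, on the bench; x from cover handle (robot side) to hinge, y left. Box 150 (x) x 120 (y) x 64 mm. Shoe: channel along x, centre line y = -118, from x = -125 to a 15 mm high stop face at x = +45; floor 12 mm above the bench; the box wall is 58 mm left of its centre line.
- shoe_landing (a point): Point on the shoe floor (controller x -88, y -118, z 12 mm) where the battery's origin is set down before it slides along the controller's +x; axes as the controller's. From x -125 to -80 the shoe is open above between 10 mm high guides 72 mm apart; they narrow to 60 mm at x -40.
- shoe_home (a point): Point on the shoe floor (controller x 12.5, y -118, z 12 mm) where the battery's origin is when home, about 1 mm before the stop, 100.5 mm on from shoe_landing; axes as the controller's. From x -40 on, lips overhang both sides: underside 10 mm above the shoe floor, top 15 mm, slot between them 48 mm wide.
- latch (a joint): Orange tongue in the middle of the shoe floor, 14 mm wide, from the floor at controller x -55 rising to a tip 4 mm above the floor at x -21.5. 0 = up; about 0.14 rad when the battery sliding over it presses it down (1.5 to 3 N at the tip); back to 0 once the battery's rear edge is past the tip: the pack is then locked, with 2 to 3 mm of play.
- battery: Loose grey battery pack with a green band, 0.3 kg, upright on the bench; position and yaw vary. Origin: centre of its underside. Black foot flange 64 (x) x 56 (y) x 8 (z) mm; above it the body 58 (x) x 40 (y) mm, up to 74 mm high. Goes on the shoe with its x axis (the long side) along the controller's x, either way round. Grip the body across either side, above 30 mm.
- cover (a joint): Blue cover of the box, 154 x 126 x 5 mm, hinged along y at its far edge. 0 = shut, grows as the front is lifted, up to 1.4 rad. A spring closes it: about 0.5 N m when shut rising to 1.1 N m at 0.8 rad, plus its weight of 0.25 kg: 4 to 7 N at the handle; let go, it shuts.
- cover_hinge (a point): Point on the cover's hinge axis, middle of the box width (controller x = 77, y = 0, z = 66 mm). The axis runs along the controller's y.
- cover_handle (a point): Middle of the round bar of the cover's handle: 10 mm thick steel bar along y, 72 mm between its two side arms, 43 mm in front of the cover's front edge (free space between), 199 mm from the hinge axis, at the cover's own height; free below down to the bench. Its frame turns with the cover. The round bar can turn between finger pads.
- cover_pointer (a point): Tip line of the white pointer tab on the cover's left edge, 110 mm from the hinge axis; turns with the cover (level with the hinge axis when the cover is shut).
- index_tip (a point): The matching point of the red index tab on a steel arm with a friction hinge on the cover's axis, at the left of the pointer, also 110 mm from the axis. It coincides with cover_pointer when the cover stands at the marked angle.
- index (a joint): Angle of the red index arm, same axis and sense as the cover: the cover angle to be held, in rad (0.5 to 0.85; varies). It stays where it is unless pushed.
- grease_tin: Bystander: round grey tin, 66 mm across, 52 mm high, origin under its centre.
- tape_roll: Bystander: yellow tape roll, 58 mm across, 19 mm high, origin under its centre.
- mug: Bystander: white mug with a handle, 88 x 127 x 95 mm, origin under its centre, behind the controller.
- oil_bottle: Bystander: small white oil bottle with a red collar, 46 mm across, 131 mm high, origin under its centre, behind the controller.
There are look-alikes about, which are no part of the job. What is shaped like the battery but brown or purple is not meant.

How it is judged:
On the way, in this order (a step that is already met when the one before it is completed fails the run):
1. the battery is home on the shoe, latched, with the cover shut (x of battery in the frame of shoe_home between -0.004 and 0.006 m and y of battery in the frame of shoe_home between -0.005 and 0.005 m and z of battery in the frame of shoe_home between -0.005 and 0.005 m and angle between the x axis of battery and the x axis of controller, either way round below 0.12 rad and value of joint latch below 0.04 rad and value of joint cover below 0.06 rad), for 0.2 s.
2. the robot's fingers hold the cover at the index (distance between cover_pointer and index_tip below 0.009 m and contact force between the fingers and cover above 1 N), for 0.2 s.
At the end, for the whole second after the job is handed in: Battery on the shoe, -4 to +6 mm from home along it, 5 mm across and in height, straight to 0.12 rad, latch up (under 0.04 rad); fingers on the cover with over 1 N, pointer within 9 mm of the index, cover still (under 0.08 rad/s) (all of step 2 and x of battery in the frame of shoe_home between -0.004 and 0.006 m and y of battery in the frame of shoe_home between -0.005 and 0.005 m and z of battery in the frame of shoe_home between -0.005 and 0.005 m and angle between the x axis of battery and the x axis of controller, either way round below 0.12 rad and value of joint latch below 0.04 rad and velocity of joint cover between -0.08 and 0.08 rad/s); the arm keeps its last pose, push and grip.
It fails at once if the red index is moved on its hinge (distance of index_tip from where it was at the start of the episode above 0.006 m).
It fails at once if a bystander is shifted by more than 30 mm (distance of any of grease_tin, tape_roll, mug, oil_bottle from where it was at the start of the episode above 0.03 m).
It also fails if it takes over 48 s, if anything falls off the work surface, if the arm or the gripper's body presses on something with over 40 N, if the wrist force passes 120 N, or if a joint passes its speed limit or range.

## Robot

A 6-joint arm with a two-finger parallel gripper is mounted at the origin on a cart in front of the work surface, level with it; the furniture and walls round the work are solid. World frame = base frame: x ahead of the robot, y to its left, z up, the work surface at z = 0. Lengths are in m, angles in rad, forces in N, time in s.
With the tool pointing down it reaches from about 0.3 to 0.775 m from the base axis. Payload 14.6 kg.
Tool frame: the origin (TCP) lies on the centre line of the jaws, within the pads' length; the fingertips stand 19 mm ahead of it and the grasp point (between the pads) is the TCP; z points along the fingers, x is the direction in which the jaws open and shut, and the axes are right-handed (so a half turn about z gives the same grasp; the last joint's range is limited). The gripper opens to 94 mm and grips with 3 to 60 N. Pads are 16 mm wide; open, the fingers measure 119 mm over their backs; the gripper's body (75 mm by 177 mm) begins 78 mm behind the grasp point.
Start: joints at [-1.383, 0.3, 1.521, -0, 1.321, -0.067], TCP at [0.139, -0.532, 0.224] pointing down, gripper open.
Joint ranges: [-3.03, 3.03], [-0.79, 2.21], [0.23, 2.52], [-1.04, 4.18], [0, 3.07], [-2.55, 2.55]. Speed limits (rad/s): [2.22, 2.22, 2.57, 3.14, 3.14, 3.14].

## Interface

Orientations are given as [roll, pitch, yaw] about the fixed x, y, z axes, in that order (R = Rz(yaw) Ry(pitch) Rx(roll)).
In Python, from station import ctrl, imaging gives the robot as it stands.
- The arm moves only by the shell command python3 -m handwheel 'ROWS' [OPENING] [FORCE]. ROWS is JSON, a list that holds one entry, the list of rows, each a list of 4 numbers: the shift along the tool's x, y, z in m, then the turn about the tool's z in rad. A call has 1 to 10 rows; each row shifts and turns the pose as measured when the row begins, along the tool's axes as they then stand; what a row does not reach is not made up. A row lasts 1/10 s, in which the tool goes at most 50 mm and 8.59 degrees, less where a joint would pass 70% of its speed; a pose out of reach is approached as far as the arm can. A call is refused whole if a number of a shift passes 0.05 or a number of a turn 0.15, either way. A call with a gripper value outside its range is refused whole. OPENING is the finger opening in m, from 0 to 0.094, set as the call begins (- or left out, the last holds). The fingers move at their own pace and stop on an object; FORCE is the grip in N (left out, the last holds). Time passes only in rows, so rows that do not move let the fingers close. It gives the time, the measured TCP pose, the force and the opening at its end, in the units of the state.
- ctrl.get_obs(): the state, without advancing time (a new reading comes with each control period).
- imaging.camera(name): name is "scene" or "top" or "wrist"; returns the picture (384x512x3 uint8, red, green, blue); there is no depth.
- imaging.camera_model(name): a dict with "camera_matrix" (3x3 intrinsics, pixels), "position" and "attitude" of the camera in the world. Camera axes: x right, y up, looking along -z (the intrinsics and any distortion apply to the point x, -y, -z); pixel columns grow to the right and rows downward; lengths in m; the calibration is good to about 2 mm. A picture is of the moment at which its call begins: read the wrist's pose just before it. camera_model takes no time and is no camera call; for the wrist camera it gives the pose at the moment of the call.
- ctrl.hand_in(): hands the job in, once; it reports no verdict.
The state is a dict: "time_s": time; "qpos": joint angles; "joint_vel": joint speeds; "tau": joint torques, N m; "ee_pos": TCP position; "eef_rot": TCP orientation; "force": force on the tool from outside, world axes, zero at the start; "moment": the same for the moment, N m; "grip_width": finger opening in m.
Only numpy, scipy, OpenCV 4.12 (cv2) and the standard library are available. Lean on these libraries where they do the work, as an engineer would, in place of code of your own. Each camera call takes 0.05 s, during which the arm holds its last target. There are 200 camera calls.

## Working session

There is one attempt and no reset: what is moved stays moved. The work goes in short steps, Python scripts to look and compute and a shell command to move; the robot and the scene stay as the last step left them, time stands still between calls to the robot, and variables do not carry over. Pictures are saved under pics/ and viewed, about 8 in all and at most 12, crops included, and the job is handed in when it is done.

```bash
ls; mkdir -p pics
python3 - <<'E'
from station import ctrl, imaging
import cv2,numpy as np
o=ctrl.get_obs();print(o)
for n in("top","scene"):
    im=imaging.camera(n);cv2.imwrite(f"pics/{n}0.png",im[:,:,::-1])
    print(n,imaging.camera_model(n))
a=cv2.imread("pics/top0.png");b=cv2.imread("pics/scene0.png")
cv2.imwrite("pics/a0.png",cv2.resize(a,(800,600)));cv2.imwrite("pics/b0.png",cv2.resize(b,(800,600)))
E
```

```text
pics
{'time_s': 0.0, 'qpos': array([-1.38260143e+00,  3.00481000e-01,  1.52157622e+00,  1.50395630e-05,
        1.32066116e+00, -6.65941754e-02]), 'joint_vel': array([-1.06533314e-04, -5.29332451e-04, -1.57551251e-04,  2.29694638e-05,
       -2.09144799e-04, -1.20954955e-03]), 'tau': array([ 1.92975247e-03, -5.31812096e+01, -3.52735806e+01,  7.08930963e-02,
        2.44248100e-02, -5.76898401e-05]), 'ee_pos': array([ 0.13858355, -0.5320174 ,  0.22388293]), 'eef_rot': array([-3.14150321e+00,  1.12226551e-03, -1.31601093e+00]), 'force': array([-0.78539755,  0.0606486 , -0.55774036]), 'moment': array([ 0.02043413, -0.02157301,  0.03541066]), 'grip_width': 0.09430338929338035}
top {'camera_matrix': array([[358.15380372,   0.        , 262.44691316],
       [  0.        , 358.15380372, 187.38283597],
       [  0.        ,   0.        ,   1.        ]]), 'position': array([ 0.3490827 , -0.36971089,  1.225531  ]), 'attitude': array([ 0.19766097,  0.01839353, -1.5699463 ])}
scene {'camera_matrix': array([[450.78959349,   0.        , 261.68722746],
       [  0.        , 450.78959349, 192.70909918],
       [  0.        ,   0.        ,   1.        ]]), 'position': array([-0.51966631, -1.24409252,  0.65700063]), 'attitude': array([ 1.17630701, -0.01937286, -0.86986361])}
```

View pics/a0.png

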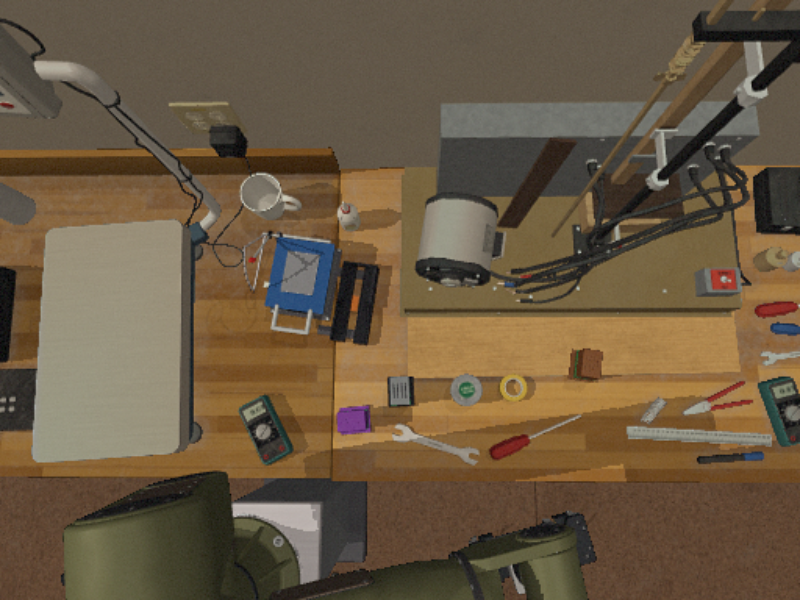

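View pics/b0.png

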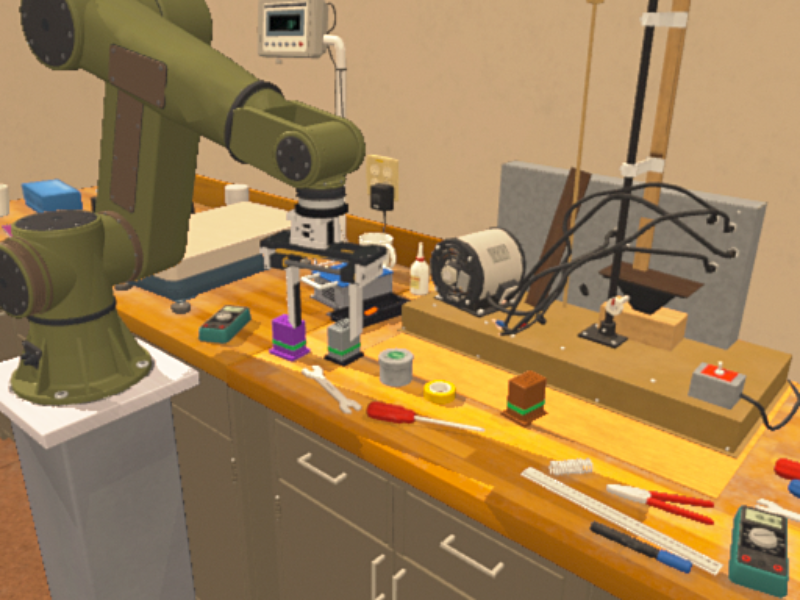

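The top view (800x600) shows the controller at (300,275), the shoe at (355,300), the grey battery at (400,390), the purple decoy at (353,420), the tin at (465,390) and the tape at (513,388). The red index is at about (252,260).

```bash
cat > h.py <<'E'
import cv2,numpy as np
from scipy.spatial.transform import Rotation as R
from station import ctrl,imaging
def ray(m,px):
    K=np.array(m["camera_matrix"]);p=np.atleast_2d(px).astype(float)
    d=np.c_[(p[:,0]-K[0,2])/K[0,0],-(p[:,1]-K[1,2])/K[1,1],-np.ones(len(p))]
    return np.array(m["position"]),R.from_euler("xyz",m["attitude"]).apply(d)
def onplane(m,px,z):
    c,d=ray(m,px);return c+d*((z-c[2])/d[:,2])[:,None]
def proj(m,P):
    K=np.array(m["camera_matrix"]);q=R.from_euler("xyz",m["attitude"]).inv().apply(np.atleast_2d(P)-m["position"])
    return np.c_[K[0,0]*q[:,0]/-q[:,2]+K[0,2],-K[1,1]*q[:,1]/-q[:,2]+K[1,2]]
def snap(n,f):
    m=imaging.camera_model(n);im=imaging.camera(n)[:,:,::-1].copy();cv2.imwrite(f"pics/{f}.png",im);return im,m
E
python3 - <<'E'
from h import *
im=cv2.imread("pics/top0.png");m=imaging.camera_model("top")
h=cv2.cvtColor(im,cv2.COLOR_BGR2HSV)
blue=cv2.inRange(h,(100,120,50),(125,255,255));blue[:, :160]=0;blue[:,230:]=0;blue[:140]=0;blue[215:]=0
blue=cv2.morphologyEx(blue,cv2.MORPH_CLOSE,np.ones((9,9)));blue=cv2.morphologyEx(blue,cv2.MORPH_OPEN,np.ones((5,5)))
c=max(cv2.findContours(blue,0,2)[0],key=cv2.contourArea)
P=onplane(m,c[:,0],.0685)[:,:2]
r=cv2.minAreaRect((P*1000).astype(np.float32));print(r,cv2.boxPoints(r))
cv2.imwrite("pics/c1.png",cv2.resize(im[135:290,150:350],None,fx=4,fy=4,interpolation=cv2.INTER_CUBIC)[:600])
E
```

```text
((621.3021240234375, -112.5787353515625), (125.55841064453125, 153.90203857421875), 81.99400329589844) [[ 536.3574   -164.02858 ]
 [ 688.7595   -185.46355 ]
 [ 706.2468    -61.12889 ]
 [ 553.8447    -39.693924]]
```

View pics/c1.png

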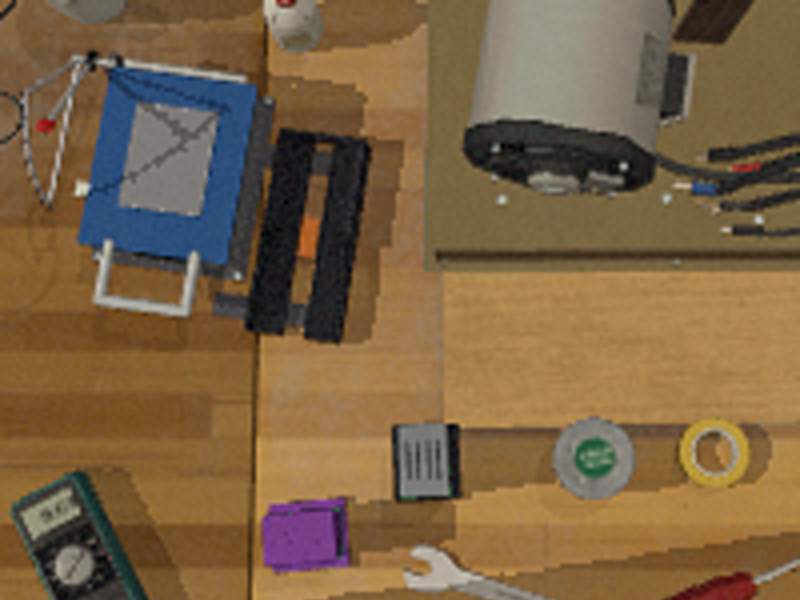

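Cover size comes out at 125.6 x 153.9 mm, so the pose is good (yaw about -0.140). Battery top corners in the crop are about (395,424), (449,424), (453,498) and (399,500). The red index tab is at crop (45,126) and the white pointer at (82,188).

```bash
cat >> h.py <<'E'
O=np.array([.6213,-.1126,0]);Y=-.1398
RC=R.from_euler("z",Y)
def toW(p): return O+RC.apply(p)
def toC(p): return RC.inv().apply(np.array(p)-O)
def circ(m,px,r=.11):  # ray vs cylinder about hinge axis -> controller point, angle
    c,d=ray(m,px);c=toC(c);d=RC.inv().apply(d)[0]
    a=c[[0,2]]-[.077,.066];b=d[[0,2]]
    out=[]
    for t in np.roots([b@b,2*a@b,a@a-r*r]):
        p=c+t*d;out.append((p.real.round(4),np.arctan2(p[2].real-.066,.077-p[0].real).round(3)))
    return out
E
python3 - <<'E'
from h import *
im=cv2.imread("pics/top0.png");m=imaging.camera_model("top")
print("land",toW([-.088,-.118,.012]),"home",toW([.0125,-.118,.012]),"bar",toW([-.122,0,.066]))
q=np.array([[395,424],[449,424],[453,498],[399,500]])/4+[150,135]-.4
P=onplane(m,q,.074);print(P.round(4),P.mean(0));r=cv2.minAreaRect((P[:,:2]*1000).astype(np.float32));print(r)
h=cv2.cvtColor(im,cv2.COLOR_BGR2HSV)
x0,y0=152,158
red=((h[...,0]<8)|(h[...,0]>172))&(h[...,1]>130)&(h[...,2]>90)
s=np.argwhere(red[y0:y0+20,x0:x0+20])+[y0,x0];print("red px",s)
px=s.mean(0)[::-1];print(circ(m,px))
print("ptr",circ(m,np.array([82,188])/4+[150,135]-.4))
im,ms=cv2.imread("pics/scene0.png"),imaging.camera_model("scene")
print("scene bar",proj(ms,toW([-.122,0,.066])),"batt",proj(ms,[*P.mean(0)[:2],.074]))
E
```

```text
land [ 0.51771582 -0.21718641  0.012     ] home [ 0.61723533 -0.23119059  0.012     ] bar [ 0.50049025 -0.0955999   0.066     ]
[[ 0.4069 -0.3035  0.074 ]
 [ 0.4069 -0.3466  0.074 ]
 [ 0.3491 -0.3498  0.074 ]
 [ 0.3475 -0.3072  0.074 ]] [ 0.37759504 -0.32678213  0.074     ]
((377.99151611328125, -326.6708679199219), (60.26029968261719, 42.96748352050781), 3.1918909549713135)
red px [[165 160]
 [165 161]
 [165 162]
 [165 163]
 [166 159]
 [166 160]
 [166 161]
 [166 162]
 [166 163]
 [167 159]
 [167 160]
 [167 161]
 [167 162]]
[(array([ 0.042 ,  0.1453, -0.0383]), np.float64(-1.247)), (array([0.0017, 0.0814, 0.1462]), np.float64(0.817))]
ptr [(array([-0.0202,  0.0845,  0.0146]), np.float64(-0.487)), (array([-0.032 ,  0.0638,  0.0811]), np.float64(0.138))]
scene bar [[197.70852581 180.87937029]] batt [[218.72599201 207.17765859]]
```

```bash
cat >> h.py <<'E'
def togo(x,y,z,yaw,n=1):
    o=ctrl.get_obs();r=R.from_euler("xyz",o["eef_rot"]);d=r.inv().apply(np.array([x,y,z])-o["ee_pos"])
    dy=(yaw-o["eef_rot"][2]+np.pi)%(2*np.pi)-np.pi
    print("t",o["time_s"],"pos",o["ee_pos"].round(4),"rot",o["eef_rot"].round(3),"F",o["force"].round(1),"w",round(o["grip_width"],4))
    print("shift",d.round(4),"turn",round(-dy,3),"| after turn",R.from_euler("xyz",[np.pi,0,yaw]).inv().apply(np.array([x,y,z])-o["ee_pos"]).round(4))
E
python3 -m handwheel '[[[0,0,0,0.1],[0,0,0,0.1],[-0.027,-0.036,0.005,0],[-0.027,-0.036,0.005,0],[-0.027,-0.036,0.005,0],[-0.027,-0.036,0.005,0],[-0.027,-0.036,0.005,0],[-0.027,-0.036,0.005,0],[-0.027,-0.036,0.005,0]]]' 0.07 40
python3 -c "
from h import *
togo(.378,-.327,.19,-1.514)"
```

```text
time_s: 1.0
ee_pos: [0.3858, -0.3261, 0.1858]
eef_rot: [3.14, 0.004, -1.533]
force: [-0.1, -0.7, -0.3]
grip_width: 0.0697
t 1.0 pos [ 0.3858 -0.3261  0.1858] rot [ 3.14   0.004 -1.533] F [-0.1 -0.7 -0.3] w 0.0697
shift [ 0.0006  0.0078 -0.0042] turn -0.019 | after turn [ 0.0004  0.0078 -0.0042]
```

Motion is good. Next, a wrist view to refine the battery pose.

Run:
```python
from h import *
im,m=snap("wrist","w1")
print(m["position"],m["attitude"])
cv2.imwrite("pics/w1v.png",cv2.resize(im,(768,576)))
b=np.array([.378,-.327])
for z in(.074,):
  print(proj(m,[[b[0]+sx*.029,b[1]+sy*.02,z] for sx,sy in((1,1),(1,-1),(-1,-1),(-1,1))])*1.5)
```

```text
[ 0.46140841 -0.32420524  0.3464501 ] [-0.26507175  0.00474193 -1.53275188]
[[353.49512014 263.40556427]
 [418.04142286 265.88050094]
 [412.82045857 352.9917574 ]
 [351.62560841 350.70974856]]
```

View pics/w1v.png

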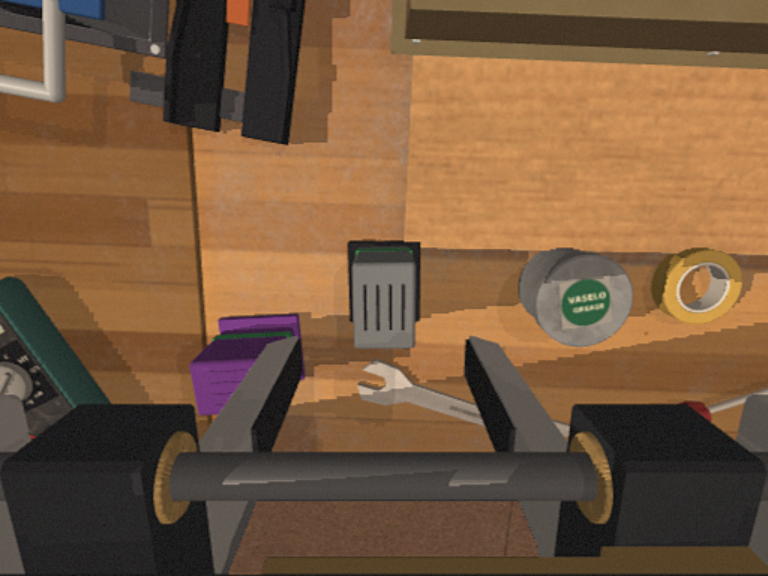

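The wrist view shows the battery's top face at about (357,263), (413,263), (413,347) and (355,347), close to the prediction. Purple is clear on the left and the tin on the right.

Run:
```python
from h import *
m=imaging.camera_model("wrist")
P=onplane(m,np.array([[357,263],[413,263],[413,347],[355,347]])/1.5,.074);print(P.round(4),P.mean(0))
Q=onplane(m,np.array([[348,242],[420,242]])/1.5,.008);print("flange far",Q.round(4))
Q=onplane(m,np.array([[302,376],[298,315]])/1.5,.008);print("purple",Q.round(4))
# shoe ends: near bottom corners of the two rails (z of guide/lip tops ~.022)
S=onplane(m,np.array([[164,121],[220,131],[242,135],[290,143]])/1.5,.022);print("shoe front C",toC(S).round(4))
c=P.mean(0)
togo(c[0],c[1],.053,-1.514)
```

```text
[[ 0.4111 -0.3051  0.074 ]
 [ 0.4126 -0.3396  0.074 ]
 [ 0.3573 -0.3429  0.074 ]
 [ 0.3557 -0.3053  0.074 ]] [ 0.38417743 -0.3232013   0.074     ]
flange far [[ 0.4139 -0.2941  0.008 ]
 [ 0.4162 -0.3486  0.008 ]]
purple [[ 0.3016 -0.2586  0.008 ]
 [ 0.3542 -0.2558  0.008 ]]
shoe front C [[-0.119  -0.0732  0.022 ]
 [-0.1185 -0.1112  0.022 ]
 [-0.1184 -0.1263  0.022 ]
 [-0.1176 -0.1593  0.022 ]]
t 1.05 pos [ 0.3895 -0.3223  0.1849] rot [ 3.14   0.006 -1.53 ] F [ 3.   2.9 -0.8] w 0.0703
shift [0.0015 0.0051 0.1319] turn -0.016 | after turn [0.0006 0.0053 0.1319]
```

Correcting for the 4 mm the arm settled after the picture, the battery is at (0.380,-0.327), in line with the top view. Shoe front also agrees to within about 3 mm. Going down.

```bash
python3 -m handwheel '[[[0.004,0.009,0.02,-0.016],[0,0,0.025,0],[0,0,0.025,0],[0,0,0.025,0],[0,0,0,0]]]' 0.07 40
python3 -c "
from h import *
togo(.380,-.327,.053,-1.514)"
```

```text
time_s: 1.55
ee_pos: [0.3823, -0.3231, 0.0861]
eef_rot: [3.14, 0.007, -1.507]
force: [-0.5, 0.3, 0.4]
grip_width: 0.0699
t 1.55 pos [ 0.3823 -0.3231  0.0861] rot [ 3.14   0.007 -1.507] F [-0.5  0.3  0.4] w 0.0699
shift [0.004  0.0025 0.0331] turn 0.007 | after turn [0.0038 0.0026 0.0331]
```

```bash
python3 -m handwheel '[[[0.004,0.0025,0.016,0.007],[0,0,0.016,0],[0,0,0,0]]]' 
python3 -m handwheel '[[[0,0,0,0],[0,0,0,0],[0,0,0,0],[0,0,0,0]]]' 0.02 40
python3 -c "
from h import *
togo(.380,-.327,.053,-1.514)"
```

```text
time_s: 1.85
ee_pos: [0.3806, -0.3279, 0.0557]
eef_rot: [3.14, 0.006, -1.514]
force: [-0.3, 0.8, -0.2]
grip_width: 0.0702
time_s: 2.25
ee_pos: [0.3817, -0.329, 0.0597]
eef_rot: [-3.14, 0.003, -1.514]
force: [0.6, 1.2, -0.3]
grip_width: 0.0417
t 2.25 pos [ 0.3817 -0.329   0.0597] rot [-3.140e+00  3.000e-03 -1.514e+00] F [ 0.6  1.2 -0.3] w 0.0417
shift [-0.0021  0.0016  0.0067] turn 0.0 | after turn [-0.0021  0.0016  0.0067]
```

```bash
python3 -m handwheel '[[[0,0,0,0],[0,0,0,0],[0,0,-0.02,0],[0,0,-0.03,0],[0,0,-0.03,0]]]' 
python3 -c "
from h import *
togo(*(toW([-.088,-.118,0])[:2]),.14,Y-np.pi/2)"
```

```text
time_s: 2.75
ee_pos: [0.3798, -0.3275, 0.138]
eef_rot: [3.137, 0.01, -1.514]
force: [-0.4, -0.3, -2.2]
grip_width: 0.0397
t 2.75 pos [ 0.3798 -0.3275  0.138 ] rot [ 3.137  0.01  -1.514] F [-0.4 -0.3 -2.2] w 0.0397
shift [-0.1022 -0.144  -0.0016] turn 0.197 | after turn [-0.1284 -0.1212 -0.002 ]
```

```bash
python3 -m handwheel '[[[0,0,0,0.1],[0,0,0,0.1],[-0.03,-0.028,0,0],[-0.03,-0.028,0,0],[-0.03,-0.028,0,0],[-0.03,-0.028,0,0],[0,0,0,0],[0,0,0,0]]]'
python3 - <<'E'
from h import *
togo(*(toW([-.088,-.118,0])[:2]),.09,Y-np.pi/2)
im,m=snap("wrist","w2")
cv2.imwrite("pics/w2v.png",cv2.resize(im,(768,576)))
print({k:np.round(v,4).tolist() for k,v in m.items()})
E
```

```text
time_s: 3.55
ee_pos: [0.5132, -0.223, 0.1417]
eef_rot: [3.139, 0.005, -1.725]
force: [-0.4, -1.4, -2.4]
grip_width: 0.0397
t 3.55 pos [ 0.5132 -0.223   0.1417] rot [ 3.139  0.005 -1.725] F [-0.4 -1.4 -2.4] w 0.0397
shift [-0.0062 -0.0037  0.0517] turn -0.014 | after turn [-0.0064 -0.0036  0.0517]
{'camera_matrix': [[298.4344, 0.0, 255.0176], [0.0, 298.4344, 196.671], [0.0, 0.0, 1.0]], 'position': [0.588, -0.2357, 0.3023], 'attitude': [-0.2664, 0.0052, -1.7241]}
```

View pics/w2v.png

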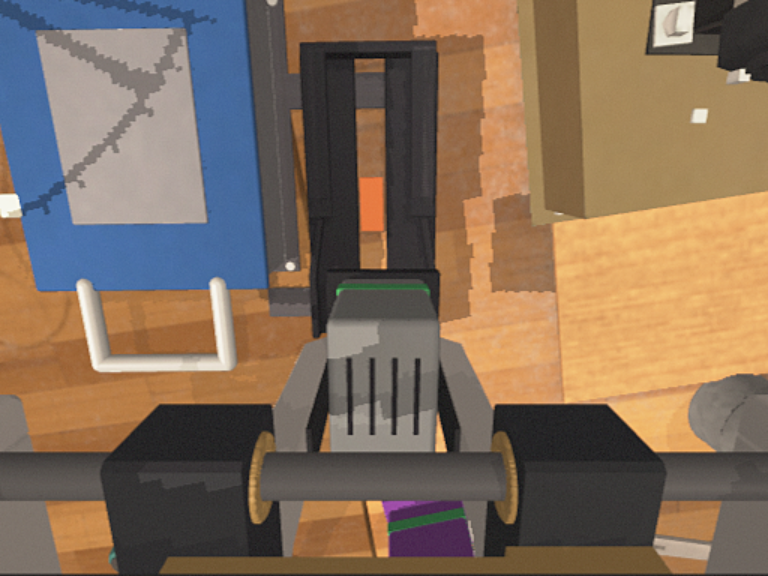

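The wrist view shows the battery held over the shoe front, the orange tongue at (371,205), and the flange front edge running from (330,270) to (438,270). The handle arms are at (87,320) and (222,320).

Run:
```python
from h import *
m=dict(camera_matrix=np.array([[298.4344,0,255.0176],[0,298.4344,196.671],[0,0,1]]),position=np.array([.588,-.2357,.3023]),attitude=np.array([-.2664,.0052,-1.7241]))
im=cv2.imread("pics/w2.png");h=cv2.cvtColor(im,cv2.COLOR_BGR2HSV)
o=cv2.inRange(h,(3,180,150),(14,255,255));o[:100]=0;o[170:]=0;o[:,:220]=0;o[:,270:]=0
s=np.argwhere(o)[:,::-1];print("orange px",s.min(0),s.max(0))
c=s.mean(0);print("orange C",toC(onplane(m,[[c[0],s[:,1].min()],[c[0],s[:,1].max()],[s[:,0].min(),c[1]],[s[:,0].max(),c[1]]],.014)).round(4))
print("shoe far C",toC(onplane(m,np.array([[300,43],[437,42],[302,215],[436,215]])/1.5,.027)).round(4))
print("flange front C",toC(onplane(m,np.array([[330,270],[438,270]])/1.5,.090)).round(4),"tcp C",toC([.5132,-.223,.1417]).round(4))
print("green top C",toC(onplane(m,np.array([[328,322],[438,322]])/1.5,.1557)).round(4))
print("bar C",toC(onplane(m,np.array([[97,363],[232,363],[82,285],[217,285],[100,330],[226,330]])/1.5,.066)).round(4))
```

```text
orange px [240 118] [254 153]
orange C [[-0.0182 -0.1177  0.014 ]
 [-0.0508 -0.1171  0.014 ]
 [-0.0342 -0.1105  0.014 ]
 [-0.0344 -0.1238  0.014 ]]
shoe far C [[ 0.0541 -0.0804  0.027 ]
 [ 0.0535 -0.1561  0.027 ]
 [-0.0399 -0.0758  0.027 ]
 [-0.0409 -0.1573  0.027 ]]
flange front C [[-0.0609 -0.0994  0.09  ]
 [-0.0615 -0.1517  0.09  ]] tcp C [-0.0917 -0.1244  0.1417]
green top C [[-0.0652 -0.1063  0.1557]
 [-0.0657 -0.1442  0.1557]]
bar C [[-0.1187  0.0397  0.066 ]
 [-0.1195 -0.0378  0.066 ]
 [-0.0726  0.0395  0.066 ]
 [-0.0735 -0.0343  0.066 ]
 [-0.0987  0.0343  0.066 ]
 [-0.0995 -0.0365  0.066 ]]
```

Orange tongue centre y is -0.117 against an expected -0.118, and the battery is centred under the TCP within about 1.5 mm. Aligning and lowering.

```bash
python3 -m handwheel '[[[-0.0063,-0.004,0.015,-0.014],[0,0,0.02,0],[0,0,0.02,0],[0,0,0,0],[0,0,0,0]]]' 
python3 -c "
from h import *
togo(*(toW([-.088,-.118,0])[:2]),.072,Y-np.pi/2)"
```

```text
time_s: 4.1
ee_pos: [0.5156, -0.219, 0.0823]
eef_rot: [3.137, 0.005, -1.713]
force: [0.1, -0.2, -2.7]
grip_width: 0.0396
t 4.1 pos [ 0.5156 -0.219   0.0823] rot [ 3.137  0.005 -1.713] F [ 0.1 -0.2 -2.7] w 0.0396
shift [-0.002  -0.0019  0.0104] turn -0.003 | after turn [-0.0021 -0.0018  0.0103]
```

```bash
python3 -m handwheel '[[[-0.002,-0.002,0.005,-0.003],[0,0,0.005,0],[0,0,0.004,0],[0,0,0.002,0],[0,0,0.002,0]]]' 
python3 -c "
from h import *
togo(*(toW([-.088,-.118,0])[:2]),.072,Y-np.pi/2)"
```

```text
time_s: 4.6
ee_pos: [0.5193, -0.2176, 0.0715]
eef_rot: [-3.141, 0.004, -1.71]
force: [-13.9, 5.8, 21.2]
grip_width: 0.0395
t 4.6 pos [ 0.5193 -0.2176  0.0715] rot [-3.141  0.004 -1.71 ] F [-13.9   5.8  21.2] w 0.0395
shift [-0.0002  0.0017 -0.0005] turn 0.001 | after turn [-0.0002  0.0017 -0.0005]
```

The battery is on the floor: contact at TCP z 0.0715, as predicted. I'll relax the press, then slide.

```bash
python3 -m handwheel '[[[0,0,-0.001,0],[0,-0.01,0,0],[0,-0.012,0,0],[0,-0.012,0,0],[0,0,0,0]]]' 
python3 -c "
from h import *
togo(*(toW([.0125,-.118,0])[:2]),.072,Y-np.pi/2)"
```

```text
time_s: 5.1
ee_pos: [0.5559, -0.2229, 0.0732]
eef_rot: [-3.139, 0.003, -1.71]
force: [0.6, 0.2, -0.7]
grip_width: 0.04
t 5.1 pos [ 0.5559 -0.2229  0.0732] rot [-3.139e+00  3.000e-03 -1.710e+00] F [ 0.6  0.2 -0.7] w 0.04
shift [-0.0002 -0.0619  0.0014] turn 0.001 | after turn [-0.0003 -0.0619  0.0012]
```

```bash
python3 -m handwheel '[[[0,-0.01,0.001,0],[0,-0.012,0.001,0],[0,-0.012,0,0],[0,-0.012,0.0005,0],[0,0,0,0]]]' 
python3 -c "
from h import *
togo(*(toW([.0125,-.118,0])[:2]),.072,Y-np.pi/2)"
```

```text
time_s: 5.6
ee_pos: [0.6029, -0.2297, 0.0717]
eef_rot: [-3.139, 0.003, -1.71]
force: [1.4, -0.1, -0.5]
grip_width: 0.0402
t 5.6 pos [ 0.6029 -0.2297  0.0717] rot [-3.139e+00  3.000e-03 -1.710e+00] F [ 1.4 -0.1 -0.5] w 0.0402
shift [-0.0005 -0.0144 -0.0003] turn 0.001 | after turn [-0.0006 -0.0144 -0.0003]
```

```bash
python3 -m handwheel '[[[0,-0.006,0,0],[0,-0.006,0,0],[0,-0.005,0,0]]]'; python3 -m handwheel '[[[0,-0.005,0,0],[0,-0.005,0,0],[0,-0.004,0,0]]]' 
python3 -c "
from h import *
togo(*(toW([.0125,-.118,0])[:2]),.072,Y-np.pi/2)"
```

```text
time_s: 5.9
ee_pos: [0.6193, -0.2321, 0.0716]
eef_rot: [-3.141, 0.003, -1.71]
force: [-1.9, 0.7, 1.7]
grip_width: 0.0397
time_s: 6.2
ee_pos: [0.6287, -0.2336, 0.0719]
eef_rot: [3.126, 0.004, -1.71]
force: [-32.6, 5.7, 13.5]
grip_width: 0.0397
t 6.2 pos [ 0.6287 -0.2336  0.0719] rot [ 3.126  0.004 -1.71 ] F [-32.6   5.7  13.5] w 0.0397
shift [-0.0008  0.0117  0.    ] turn 0.001 | after turn [-0.0007  0.0117 -0.0001]
```

The pack met resistance of 32 N, presumably the stop. Relaxing, releasing, rising and looking.

```bash
python3 -m handwheel '[[[0,0,0,0],[0,0,0,0],[0,0,0,0]]]' 0.065
python3 -m handwheel '[[[0,0,-0.03,0],[0,0.02,-0.045,0],[0,0.04,-0.03,0],[0,0.045,-0.02,0],[0,0.045,0,0],[0,0,0,0]]]'
python3 - <<'E'
from h import *
togo(*(toW([.0125,-.118,0])[:2]),.072,Y-np.pi/2)
im,m=snap("wrist","w3");print({k:np.round(v,4).tolist() for k,v in m.items()})
cv2.imwrite("pics/w3v.png",cv2.resize(im,(768,576)))
E
```

```text
time_s: 6.5
ee_pos: [0.6293, -0.2337, 0.072]
eef_rot: [3.127, 0.004, -1.71]
force: [-0.0, 0.0, 0.1]
grip_width: 0.0604
time_s: 7.1
ee_pos: [0.4783, -0.2123, 0.2017]
eef_rot: [3.128, 0.004, -1.709]
force: [-0.6, -1.0, -0.6]
grip_width: 0.065
t 7.1 pos [ 0.4783 -0.2123  0.2017] rot [ 3.128  0.004 -1.709] F [-0.6 -1.  -0.6] w 0.065
shift [ 1.000e-04 -1.420e-01  1.278e-01] turn 0.002 | after turn [-0.0007 -0.1403  0.1297]
{'camera_matrix': [[298.4344, 0.0, 255.0176], [0.0, 298.4344, 196.671], [0.0, 0.0, 1.0]], 'position': [0.555, -0.2239, 0.3615], 'attitude': [-0.277, 0.0046, -1.7083]}
```

View pics/w3v.png

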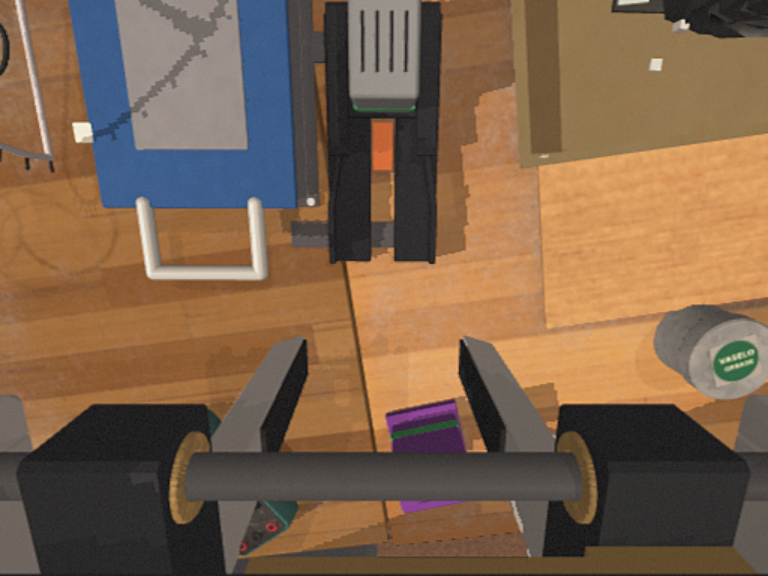

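The battery sits in the shoe between the lips, with the orange tongue visible behind it (372-394, rows 119-170). Its flange's rear edge is near row 118.

Run:
```python
from h import *
m=dict(camera_matrix=np.array([[298.4344,0,255.0176],[0,298.4344,196.671],[0,0,1]]),position=np.array([.555,-.2239,.3615]),attitude=np.array([-.277,.0046,-1.7083]))
im=cv2.imread("pics/w3.png");h=cv2.cvtColor(im,cv2.COLOR_BGR2HSV)
o=cv2.inRange(h,(3,150,120),(14,255,255));o[:60]=0;o[125:]=0;o[:,:230]=0;o[:,280:]=0
s=np.argwhere(o)[:,::-1];print(s.min(0),s.max(0));c=s.mean(0)
print("orange",toC(onplane(m,[[c[0],s[:,1].min()-.5]],.016)).round(4),toC(onplane(m,[[c[0],s[:,1].max()+.5]],.012)).round(4))
print("top rear C",toC(onplane(m,np.array([[350,102],[415,105]])/1.5,.086)).round(4))
print("lip start/front",toC(onplane(m,np.array([[330,155],[437,157],[332,262],[435,264]])/1.5,.027)).round(4))
print("bar",toC(onplane(m,np.array([[150,272],[267,272],[143,205],[255,205]])/1.5,.066)).round(4))
cv2.imwrite("pics/w3c.png",cv2.resize(im[0:130,200:310],None,fx=5,fy=5,interpolation=cv2.INTER_CUBIC)[:600])
```

```text
[248  81] [262 124]
orange [[-0.0175 -0.1173  0.016 ]] [[-0.064  -0.1174  0.012 ]]
top rear C [[-0.0141 -0.0996  0.086 ]
 [-0.0157 -0.1366  0.086 ]]
lip start/front [[-0.0415 -0.0804  0.027 ]
 [-0.0427 -0.1568  0.027 ]
 [-0.1193 -0.0796  0.027 ]
 [-0.1206 -0.158   0.027 ]]
bar [[-0.1185  0.0394  0.066 ]
 [-0.1182 -0.04    0.066 ]
 [-0.0738  0.0377  0.066 ]
 [-0.0736 -0.0353  0.066 ]]
```

View pics/w3c.png

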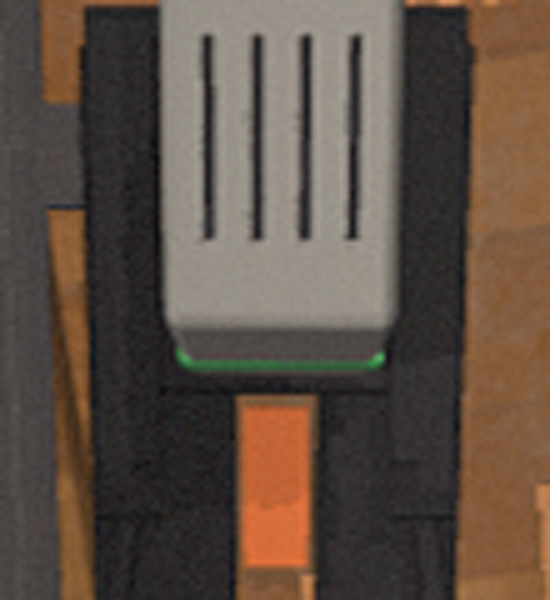

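The rear flange edge shows just ahead of the full tongue tip with a small gap, so the pack looks latched. With the wrist view's constant +3.3 mm x bias (bar, tongue) taken off, the battery is at about x 0.011 against 0.0125. I'll grip the right handle arm with the jaws across y, which keeps the gripper body clear of the cover when it is tilted.

```bash
python3 -c "
from h import *
togo(*(toW([-.096,-.036,0])[:2]),.15,Y-np.pi/2)"
```

```text
t 7.15 pos [ 0.4807 -0.2131  0.2027] rot [ 3.131e+00  3.000e-03 -1.709e+00] F [ 0.7 -0.4  0.6] w 0.0651
shift [-0.0829 -0.0299  0.0527] turn 0.002 | after turn [-0.0831 -0.0292  0.0527]
```

```bash
python3 -m handwheel '[[[-0.03,-0.01,0.01,0],[-0.028,-0.01,0.015,0],[-0.022,-0.008,0.02,0],[0,0,0,0],[0,0,0,0]]]' 0.05
python3 - <<'E'
from h import *
togo(*(toW([-.096,-.036,0])[:2]),.068,Y-np.pi/2)
im,m=snap("wrist","w4");print({k:np.round(v,4).tolist() for k,v in m.items()})
cv2.imwrite("pics/w4v.png",cv2.resize(im,(768,576)))
E
```

```text
time_s: 7.65
ee_pos: [0.5259, -0.1366, 0.1581]
eef_rot: [3.139, 0.002, -1.71]
force: [-0.4, 0.9, -0.6]
grip_width: 0.05
t 7.65 pos [ 0.5259 -0.1366  0.1581] rot [ 3.139e+00  2.000e-03 -1.710e+00] F [-0.4  0.9 -0.6] w 0.05
shift [-0.0009  0.0047  0.0901] turn 0.001 | after turn [-0.001   0.0049  0.0901]
{'camera_matrix': [[298.4344, 0.0, 255.0176], [0.0, 298.4344, 196.671], [0.0, 0.0, 1.0]], 'position': [0.601, -0.1475, 0.3187], 'attitude': [-0.266, 0.0021, -1.7091]}
```

View pics/w4v.png

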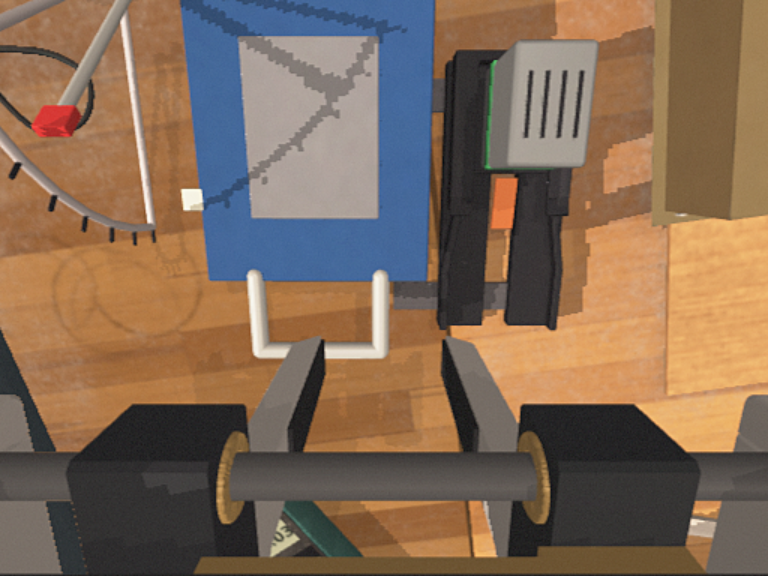

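This view shows the red index at (56,120), the white pointer at (192,200), the right arm at column 381 over rows 275-350, and the cover front at row 280. The orange tongue is fully visible behind the battery.

Run:
```python
from h import *
m=dict(camera_matrix=np.array([[298.4344,0,255.0176],[0,298.4344,196.671],[0,0,1]]),position=np.array([.601,-.1475,.3187]),attitude=np.array([-.266,.0021,-1.7091]))
im=cv2.imread("pics/w4.png");h=cv2.cvtColor(im,cv2.COLOR_BGR2HSV)
red=(((h[...,0]<8)|(h[...,0]>172))&(h[...,1]>150)&(h[...,2]>100)).astype(np.uint8);red[:,70:]=0;red[:55]=0;red[110:]=0
s=np.argwhere(red)[:,::-1];print(s.min(0),s.max(0),s.mean(0))
for p in(s.mean(0),[s[:,0].max(),s.mean(0)[1]],[s.mean(0)[0],s[:,1].min()],[s.mean(0)[0],s[:,1].max()]):print("index",circ(m,p))
print("ptr at z66",toC(onplane(m,np.array([[183,200],[203,200],[192,190],[192,210]])/1.5,.066)).round(4))
print("arm",toC(onplane(m,np.array([[373,310],[388,310],[381,350],[381,280],[320,350]])/1.5,.066)).round(4))
```

```text
[21 70] [53 90] [37.17077465 80.12676056]
index [(array([ 0.0216,  0.2015, -0.029 ]), np.float64(-1.043)), (array([0.0029, 0.0804, 0.1473]), np.float64(0.832))]
index [(array([ 0.0216,  0.1842, -0.029 ]), np.float64(-1.043)), (array([0.0029, 0.0718, 0.1473]), np.float64(0.832))]
index [(array([ 0.0326,  0.2034, -0.0346]), np.float64(-1.155)), (array([0.0074, 0.0767, 0.1512]), np.float64(0.886))]
index [(array([ 0.0108,  0.1985, -0.0219]), np.float64(-0.925)), (array([-0.0018,  0.0845,  0.1428]), np.float64(0.773))]
ptr at z66 [[-0.0298  0.0736  0.066 ]
 [-0.0298  0.0625  0.066 ]
 [-0.0244  0.068   0.066 ]
 [-0.0353  0.0692  0.066 ]]
arm [[-0.0933 -0.0313  0.066 ]
 [-0.0933 -0.0402  0.066 ]
 [-0.1186 -0.0361  0.066 ]
 [-0.0751 -0.0361  0.066 ]
 [-0.1187  0.0008  0.066 ]]
```

Arm at y -0.036, 9 mm thick. Index angle is about 0.80 (two views give 0.79 and 0.82). Lowering onto the arm and gripping.

```bash
python3 -m handwheel '[[[-0.001,0.006,0.02,0],[0,0,0.025,0],[0,0,0.025,0],[0,0,0,0],[0,0,0.01,0]]]' 
python3 -c "
from h import *
togo(*(toW([-.097,-.036,0])[:2]),.068,Y-np.pi/2)"
```

```text
time_s: 8.2
ee_pos: [0.5229, -0.1399, 0.0815]
eef_rot: [-3.134, -0.0, -1.714]
force: [-0.1, -0.1, 0.7]
grip_width: 0.0501
t 8.2 pos [ 0.5229 -0.1399  0.0815] rot [-3.134 -0.    -1.714] F [-0.1 -0.1  0.7] w 0.0501
shift [-0.0048  0.0035  0.0135] turn -0.003 | after turn [-0.0048  0.0034  0.0135]
```

```bash
python3 -m handwheel '[[[-0.005,0.0035,0.007,0],[0,0,0.007,0],[0,0,0,0]]]' 
python3 -m handwheel '[[[0,0,0,0],[0,0,0.001,0],[0,0,0.001,0],[0,0,0.001,0],[0,0,0,0]]]' 0 45
python3 -c "
from h import *
togo(*(toW([-.097,-.036,0])[:2]),.068,Y-np.pi/2)"
```

```text
time_s: 8.5
ee_pos: [0.5205, -0.1349, 0.0676]
eef_rot: [-3.132, -0.001, -1.715]
force: [0.6, 0.0, 1.0]
grip_width: 0.05
time_s: 9.0
ee_pos: [0.5213, -0.1351, 0.0658]
eef_rot: [-3.13, -0.001, -1.715]
force: [0.4, -0.3, -0.7]
grip_width: 0.0133
t 9.0 pos [ 0.5213 -0.1351  0.0658] rot [-3.130e+00 -1.000e-03 -1.715e+00] F [ 0.4 -0.3 -0.7] w 0.0133
shift [-0.0002  0.0011 -0.0022] turn -0.004 | after turn [-0.0002  0.0011 -0.0022]
```

```bash
python3 -m handwheel '[[[0,0,0,0],[0,0,0,0],[0,-0.0002,-0.009,0],[0,-0.0006,-0.009,0],[0,-0.001,-0.009,0],[0,-0.0015,-0.009,0]]]' 
python3 -c "
from h import *
o=ctrl.get_obs();p=toC(o['ee_pos']);print(p.round(4),o['force'].round(1),o['grip_width'],o['time_s'],'th est',np.arctan2(p[2]-.066,.080-p[0]),'r',np.hypot(p[2]-.066,.080-p[0]))"
```

```text
time_s: 9.6
ee_pos: [0.5244, -0.1346, 0.1019]
eef_rot: [-3.131, 0.0, -1.715]
force: [5.9, -0.0, -7.0]
grip_width: 0.0085
[-0.0929 -0.0353  0.1019] [ 5.9 -0.  -7. ] 0.008487428901172125 9.6 th est 0.2047195387586899 r 0.17657856243870915
```

```bash
python3 -m handwheel '[[[0,-0.0028,-0.0086,0],[0,-0.0026,-0.0085,0],[0,-0.003,-0.0083,0],[0,-0.0034,-0.0081,0],[0,-0.0038,-0.008,0],[0,-0.0042,-0.0078,0]]]' 
python3 -c "
from h import *
o=ctrl.get_obs();p=toC(o['ee_pos']);print(p.round(4),o['force'].round(1),o['grip_width'],o['time_s'],'th est',np.arctan2(p[2]-.066,.080-p[0]),'r',np.hypot(p[2]-.066,.080-p[0]))"
```

```text
time_s: 10.2
ee_pos: [0.5436, -0.1373, 0.1543]
eef_rot: [-3.136, 0.001, -1.715]
force: [2.9, 0.4, -11.2]
grip_width: 0.009
[-0.0735 -0.0353  0.1543] [  2.9   0.4 -11.2] 0.008984942962254404 10.2 th est 0.5219564116085884 r 0.1771012348634968
```

```bash
python3 -m handwheel '[[[0,-0.0046,-0.0076,0],[0,-0.005,-0.0073,0],[0,-0.0052,-0.0068,0],[0,-0.0055,-0.0066,0],[0,-0.0045,-0.005,0]]]'
python3 - <<'E'
from h import *
o=ctrl.get_obs();p=toC(o['ee_pos']);print(p.round(4),o['force'].round(1),o['grip_width'],o['time_s'],'th est',np.arctan2(p[2]-.066,.080-p[0]),'r',np.hypot(p[2]-.066,.080-p[0]))
im,m=snap("wrist","w5");im2,m2=snap("scene","s5");im3,m3=snap("top","t5")
print({k:np.round(v,4).tolist() for k,v in m.items()})
q=proj(m2,toW([.0,.07,.14]))[0].astype(int);print(q)
c=im2[max(q[1]-45,0):q[1]+45,max(q[0]-60,0):q[0]+60]
t=im3[140:215,140:240]
cv2.imwrite("pics/v5.png",np.vstack([np.hstack([cv2.resize(im,(400,300)),cv2.resize(c,(400,300))]),np.hstack([cv2.resize(t,(400,300),interpolation=2),np.zeros((300,400,3),np.uint8)])]))
E
```

```text
time_s: 10.7
ee_pos: [0.569, -0.1409, 0.1893]
eef_rot: [-3.141, 0.002, -1.715]
force: [0.0, -0.5, -12.2]
grip_width: 0.0087
[-0.0478 -0.0354  0.1893] [  0.   -0.5 -12.2] 0.00871262165431222 10.7 th est 0.767411725090389 r 0.17760555416748078
{'camera_matrix': [[298.4344, 0.0, 255.0176], [0.0, 298.4344, 196.671], [0.0, 0.0, 1.0]], 'position': [0.6434, -0.1522, 0.3502], 'attitude': [-0.2623, 0.002, -1.7142]}
[213 150]
```

View pics/v5.png

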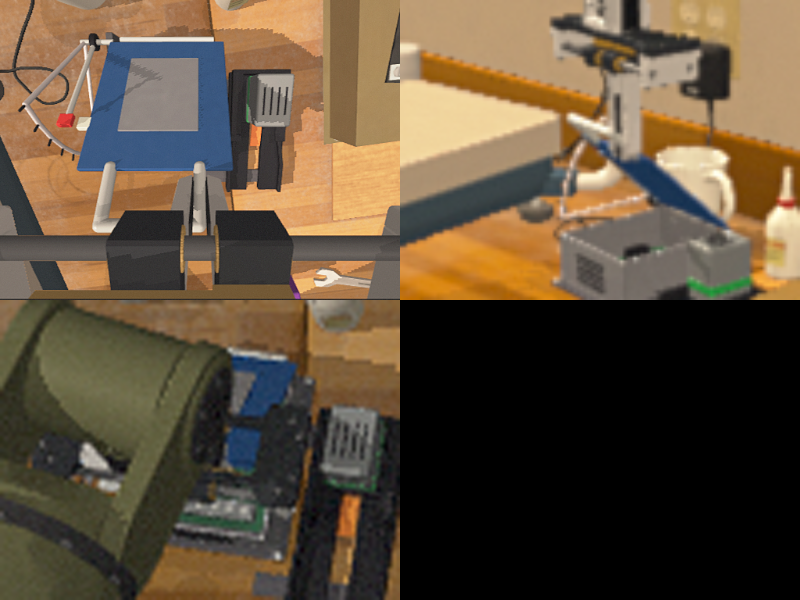

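The wrist view shows the white pointer at (83,124) right beside the red index at (66,120), so it is only slightly low. Measuring it.

```bash
cat > chk.py <<'E'
from h import *
import h as H,sys
H.O=O+RC.apply([.0032,0,0])
im,m=snap("wrist",sys.argv[1])
o=ctrl.get_obs();p=toC(o['ee_pos']);print(o['time_s'],p.round(4),o['force'].round(1),o['grip_width'].round(4),'tcp th',np.arctan2(p[2]-.066,.0768-p[0]).round(3))
h=cv2.cvtColor(im,cv2.COLOR_BGR2HSV)
red=(((h[...,0]<8)|(h[...,0]>172))&(h[...,1]>150)&(h[...,2]>90)).astype(np.uint8);red[:,120:]=0;red[:90]=0;red[210:]=0
s=np.argwhere(red)[:,::-1];c=s.mean(0);print("red",len(s),s.min(0),s.max(0),c.round(1),circ(m,c)[1])
x,y=int(s[:,0].max()),int(c[1])
w=np.zeros(red.shape,np.uint8);w[y-15:y+22,x+1:x+28]=1
w&=((h[...,1]<70)&(h[...,2]>150)).astype(np.uint8)
n,l,st,ce=cv2.connectedComponentsWithStats(w);k=1+np.argmax(st[1:,4]);print("ptr",st[k],ce[k].round(1),circ(m,ce[k])[1])
cv2.imwrite("pics/chk.png",cv2.resize(im[y-35:y+40,max(x-40,0):x+60],None,fx=6,fy=6,interpolation=cv2.INTER_CUBIC))
E
python3 chk.py w6
```

```text
Traceback (most recent call last):
  File "chk.py", line 5, in <module>
    o=ctrl.get_obs();p=toC(o['ee_pos']);print(o['time_s'],p.round(4),o['force'].round(1),o['grip_width'].round(4),'tcp th',np.arctan2(p[2]-.066,.0768-p[0]).round(3))
                                                                                         ^^^^^^^^^^^^^^^^^^^^^
AttributeError: 'float' object has no attribute 'round'
```

```bash
sed -i "s/o\['grip_width'\].round(4)/o['grip_width']/" chk.py; python3 chk.py w7
```

```text
10.95 [-0.0516 -0.0353  0.1887] [ -0.2   0.4 -11.8] 0.008893381451355185 tcp th 0.763
red 352 [ 71 145] [ 95 161] [ 83.2 153.1] (array([-0.    ,  0.0822,  0.1445]), np.float64(0.795))
ptr [ 98 150  19  17 253] [106.5 157.7] (array([-0.0037,  0.0685,  0.1407]), np.float64(0.747))
```

View pics/chk.png

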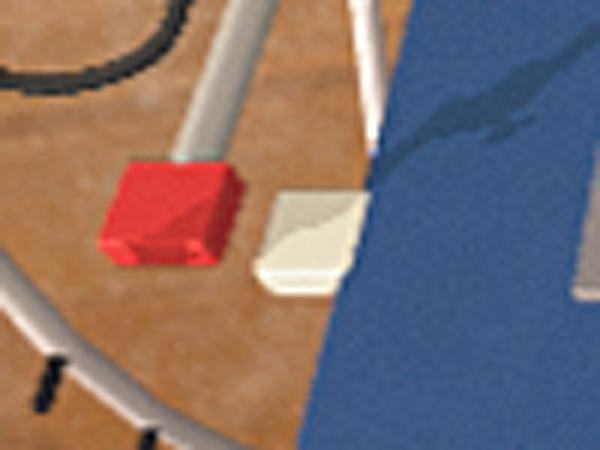

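Pointer 0.747 against index 0.795, about 5 mm low. Nudging up.

```bash
python3 -m handwheel '[[[0,-0.003,-0.0032,0],[0,-0.0025,-0.0028,0],[0,0,0,0],[0,0,0,0],[0,0,0,0]]]'; python3 chk.py w8
```

```text
time_s: 11.45
ee_pos: [0.5736, -0.1416, 0.194]
eef_rot: [3.14, 0.002, -1.715]
force: [-0.2, 0.1, -13.7]
grip_width: 0.0089
11.5 [-0.0465 -0.0354  0.194 ] [  0.9   0.  -12.5] 0.008648355323174949 tcp th 0.804
red 334 [ 77 151] [ 99 167] [ 88.3 159.2] (array([-0.    ,  0.0822,  0.1446]), np.float64(0.795))
ptr [100 152  19  17 256] [108.4 159.7] (array([-0.0004,  0.0682,  0.1441]), np.float64(0.79))
```

```bash
python3 chk.py w9
python3 - <<'E'
import cv2
im=cv2.imread("pics/w9.png");cv2.imwrite("pics/w9c.png",cv2.resize(im[70:260,260:400],None,fx=3,fy=3,interpolation=cv2.INTER_CUBIC))
from h import *
print(ctrl.get_obs()["joint_vel"].round(4))
E
```

```text
11.55 [-0.0465 -0.0354  0.194 ] [ -0.8   0.1 -11.7] 0.00904238519180963 tcp th 0.804
red 335 [ 77 151] [ 99 167] [ 88.3 159.2] (array([-0.    ,  0.0822,  0.1445]), np.float64(0.795))
ptr [100 152  18  17 250] [108.3 159.8] (array([-0.0005,  0.0683,  0.144 ]), np.float64(0.789))
[ 0.     -0.0004 -0.0004 -0.0001  0.0004  0.0002]
```

View pics/w9c.png

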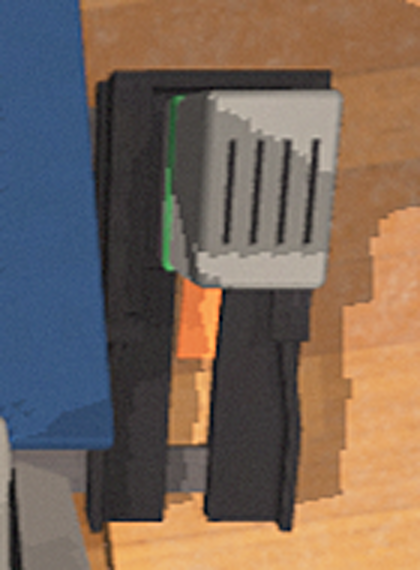

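The battery is still seated with the tongue behind it, and the cover is held still at the index. Handing in.

```bash
python3 -c "
from station import ctrl
print(ctrl.hand_in())"
```

```text
the job is handed in; nothing more can be done
None
```

I slid the battery onto the shoe until it stopped, then lifted the cover by its right handle arm and handed in at 11.55 s while holding it at the index.

- **Battery:** It met the stop at about 32 N, and in the pictures the rear flange edge lies just ahead of the fully visible orange tongue. I put it about 2 mm short of nominal home, inside the -4 to +6 mm band. The latch was judged from these pictures only; I did not do a pull test.
- **Cover:** The last check put the pointer at 0.789 rad and the index at 0.795 rad, about 0.7 mm apart. The tool carried about 12 N with the grip set to 45 N. Joint speeds were nearly zero.
- **Index:** It read 0.795 rad both before and after the last lift step, and I did not touch it.

**Disagreements:**
- The wrist view placed the controller's features (bar, latch tongue, pointer) about 3 mm further along x than the top view. I corrected for that in the pointer and battery figures.
- The fingers ended about 8 to 12 mm past nominal home when the battery stopped, so the pack probably slipped back that far in the grip.

I did not measure the bystanders again at the end. I saw no contact with any of them.

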